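Tip the standing record book onto the copy board and push it home

TASK

The dark red record book stands on its end on the dark grey copy board. Without grasping or lifting it, push it over so that it falls flat towards the board's metal stop strip, blank label upwards, then push it gently along the board until its top end lies square against the stop strip, inside the white outline. Leave the other things on the desk alone.

Things in the scene. Friction and masses are not known exactly. Their poses are not given: they have to be found in the camera images.
- board: Fixed dark grey copy board on the desk, 340 (its x) x 230 (y) x 14 mm high. Origin: centre of its underside; +x points to the end with the aluminium stop strip, a bar 190 mm long (along y), 12 mm high above the board's top, with its working face at x = +145 mm. Inside of the white outline: x from -90 mm to the strip, y from -95 to +95 mm. Screens 0.5 m high stand left of and beyond it.
- book: Loose rigid dark red hardback, 0.35 to 0.55 kg, 36 (its x) x 150 (y) x 210 mm (z, height). Origin: centre of its lower end. It stands upright on the board, away from the strip, its +x within 3 degrees of the board's +x. The cover on its -x side bears a blank white label. Tipped over properly it lies with +x straight down and z along the board's +x.
- book_center (a point): Centre of the book (105 mm up its height). Axes as the book's. The standing book overbalances once tipped about 10 degrees and then falls by itself; pushed low it slides instead.
- book_head (a point): Centre of the book's top end (book z = 210 mm): 18 mm above the board's top once the book lies flat.
- book_foot (a point): Centre of the book's lower end (book z = 0): it faces away from the stop strip once the book lies flat, and is then the 150 x 36 mm face to push.
- book_pivot (a point): Middle of the lower edge over which the book tips (book x = +18 mm, z = 0), at the start 230 to 270 mm from the stop strip's face. It stays down on the board throughout.
- jar: Bystander: clear plastic jar with grey lid, 58 mm across, 98 mm high. Origin: centre of its underside.
- tube: Bystander: lying white sample tube with blue cap, 17 x 80 x 17 mm, long along its y. Origin: centre of its underside.
- clip: Bystander: black spring clip, 32 x 21 x 34 mm. Origin: centre of its underside.
- glue: Bystander: yellow glue stick with white cap, standing, 22 mm across, 90 mm high. Origin: centre of its underside.

How it is judged:
On the way:
1. The book has been tipped over and lies flat on the board, label up, between the long lines of the outline (angle between book's own x axis and vertical above 3.05 rad and height (world z) of book_center below 0.044 m and y of book_head in the frame of board between -0.022 and 0.022 m and y of book_foot in the frame of board between -0.022 and 0.022 m), for 0.1 s.
At the end, for the whole second after the job is handed in: The book lies flat on the board with its label up (within 5 degrees), its top end against the stop strip (middle within 6 mm) and square to it (within 0.06 rad), both ends within 22 mm of the board's centre line, so that it lies inside the outline; it is at rest (all of step 1 and x of book_head in the frame of board between 0.139 and 0.151 m and angle between the y axis of book and the y axis of board, either way round below 0.06 rad and linear speed of book below 0.02 m/s and angular speed of book below 0.1 rad/s); the robot touches nothing.
It fails at once if The book is lifted or carried, or tips the wrong way: its tipping edge leaves the board by more than 20 mm, or its centre rises (height (world z) of book_pivot above 0.034 m or height (world z) of book_center above 0.135 m).
It fails at once if The book is pinched in the gripper or rammed: the fingers press on it with more than 32 N (contact force between the fingers and book above 32 N).
It fails at once if A bystander (jar, sample tube, spring clip, glue stick) is moved more than 30 mm or knocked over (distance of any of jar, tube, clip, glue from where it was at the start of the episode above 0.03 m or angle between any of jar, tube, clip, glue's own z axis and vertical above 0.35 rad).
It also fails if it takes over 48 s, if anything falls off the work surface, if the arm or the gripper's body presses on something with over 40 N, if the wrist force passes 120 N, or if a joint passes its speed limit or range.

ROBOT

A 7-joint arm with a two-finger parallel gripper is mounted at the origin on the work surface; the furniture and walls round the work are solid. World frame = base frame: x ahead of the robot, y to its left, z up, the work surface at z = 0. Lengths are in m, angles in rad, forces in N, time in s.
With the tool pointing down it reaches from about 0.35 to 0.9 m from the base axis. Payload 7.2 kg.
Tool frame: the origin (TCP) lies on the front face of the gripper's body, between the roots of the fingers; the fingertips stand 73 mm ahead of it and the grasp point (between the pads) lies ahead of it (r.grip_point_offset is the x of the grasp point in the tool frame, in m); x points along the fingers, y is the direction in which the jaws open and shut, and the axes are right-handed (so a half turn about x gives the same grasp; the last joint's range is limited). The gripper opens to 85 mm and grips with 20 to 120 N. Pads are 22 mm wide; open, the fingers measure 114 mm over their backs; the gripper's body (76 mm by 85 mm) begins 54 mm behind the grasp point. The pads swing forward as they close: fully open they stand 13 mm farther back than shut.
Start: joints at [-1.229, 0.411, -0.013, 1.596, 0.006, 1.134, -0.082], TCP at [0.249, 0.573, 0.304] pointing down, gripper open.
Joint ranges: [-2.95, 2.95], [-0.29, 1.99], [-1.47, 1.44], [0.14, 2.54], [-1.03, 4.17], [0.13, 1.85], [-2.86, 2.86]. Speed limits (rad/s): [2.39, 2.39, 3.01, 3.01, 3.14, 3.14, 3.14].

INTERFACE

Orientations are given as [roll, pitch, yaw] about the fixed x, y, z axes, in that order (R = Rz(yaw) Ry(pitch) Rx(roll)).
In Python, from station import r gives the robot as it stands.
- The arm moves only by the shell command python3 -m inch 'ROWS' [FORCE]. ROWS is JSON, a list of rows, each a list of 7 numbers: the finger opening in m, from 0 to 0.0854, then the shift along the tool's x, y, z in m, then the turn, a rotation vector about the tool's x, y, z in rad. A call has exactly 10 rows; each row shifts and turns the commanded pose from where the row before left it, along the tool's axes as they then stand; what a row does not reach is not made up. A row lasts 1/8 s, in which the tool goes at most 62.5 mm and 10.7 degrees, less where a joint would pass 70% of its speed; a pose out of reach is approached as far as the arm can. A call with a gripper value outside its range is refused whole. The fingers move at their own pace and stop on an object; FORCE is the grip in N (left out, the last holds). Time passes only in rows, so rows that do not move let the fingers close, or fill a call up. It gives the time, the measured TCP pose, the force and the opening at its end, in the units of the state.
- r.sense(): the state, without advancing time (a new reading comes with each control period).
- r.snapshot(name): name is "scene" or "side" or "wrist"; returns a dict with "frame" (420x560x3 uint8, red, green, blue), "z_map" (420x560 float32, m along the optical axis (not along the pixel's ray), 0 where there is no reading), "fovy" (degrees; the focal length in pixels is half the picture's height over the tangent of half this angle, whatever the lens; pixels are square), "cx", "cy" (the principal point, pixels), "camera_from_world" (4x4, takes a point from world to camera coordinates). Camera axes: x right, y up, looking along -z (the intrinsics and any distortion apply to the point x, -y, -z); pixel columns grow to the right and rows downward; lengths in m; the calibration is good to about 2 mm. A picture is of the moment at which its call begins.
- r.close_job(): hands the job in, once; it reports no verdict.
The state is a dict: "time": time; "joint_pos": joint angles; "dq": joint speeds; "tau": joint torques, N m; "tcp_pos": TCP position; "ee_rot": TCP orientation; "contact_force": force on the tool from outside, world axes, zero at the start; "torque": the same for the moment, N m; "grip_width": finger opening in m.
Only numpy, scipy, OpenCV 4.12 (cv2) and the standard library are available. Lean on these libraries where they do the work, as an engineer would, in place of code of your own. Each camera call takes 0.05 s, during which the arm holds its last target. There are 200 camera calls.

## Working session

There is one attempt and no reset: what is moved stays moved. The work goes in short steps, Python scripts to look and compute and a shell command to move; the robot and the scene stay as the last step left them, time stands still between calls to the robot, and variables do not carry over. Pictures are saved under pics/ and viewed, about 8 in all and at most 12, crops included, and the job is handed in when it is done.

```bash
mkdir -p pics; ls
cat > h.py <<'E'
import numpy as np, cv2
from station import r
def snap(name,fn):
    s=r.snapshot(name); cv2.imwrite(f'pics/{fn}.png',s['frame'][:,:,::-1]); np.savez(f'pics/{fn}.npz',**s); return s
def pt(s,u,v,z=None):
    h=s['z_map'].shape[0]; f=h/2/np.tan(np.radians(float(s['fovy']))/2)
    d=float(s['z_map'][int(v),int(u)]) if z is None else 1
    c=np.array([(u-s['cx'])/f*d,-(v-s['cy'])/f*d,-d,1]); W=np.linalg.inv(s['camera_from_world'])
    p=(W@c)[:3]
    if z is not None:
        o=W[:3,3]; p=o+(p-o)*(z-o[2])/(p[2]-o[2])
    return p.round(4)
E
python3 - <<'E'
from h import *
for n in('scene','side','wrist'):
    s=snap(n,n+'0'); print(n,s['fovy'],s['cx'],s['cy'],[k for k in s],np.linalg.inv(s['camera_from_world']).round(3).tolist())
print(r.sense(),r.grip_point_offset)
a=cv2.imread('pics/scene0.png');b=cv2.imread('pics/side0.png')
E
```

```text
pics
scene 52.255757941527946 280.02188740436856 204.58974016294346 ['frame', 'z_map', 'fovy', 'cx', 'cy', 'camera_from_world'] [[-0.802, 0.439, -0.404, 0.114], [-0.597, -0.585, 0.549, 0.074], [0.005, 0.682, 0.732, 0.796], [0.0, 0.0, 0.0, 1.0]]
side 46.07467039403866 282.6463135988788 218.40421658508737 ['frame', 'z_map', 'fovy', 'cx', 'cy', 'camera_from_world'] [[-0.682, -0.629, 0.374, 0.785], [0.731, -0.578, 0.362, -0.114], [-0.012, 0.52, 0.854, 0.863], [0.0, 0.0, 0.0, 1.0]]
wrist 71.60683054007005 275.8548694038439 213.6466960139046 ['frame', 'z_map', 'fovy', 'cx', 'cy', 'camera_from_world'] [[0.398, -0.872, -0.286, 0.175], [0.918, 0.377, 0.126, 0.605], [-0.002, -0.312, 0.95, 0.374], [0.0, 0.0, 0.0, 1.0]]
{'time': 0.15, 'joint_pos': array([-1.2292336 ,  0.41170436, -0.01272228,  1.59682137,  0.00562479,
        1.13431916, -0.08220556]), 'dq': array([-0.00036288, -0.00222243, -0.00107866, -0.00316719, -0.0008785 ,
       -0.00045215,  0.0005462 ]), 'tau': array([ 1.89539212e-03, -6.01036549e+01,  6.83203507e-01, -2.99651080e+01,
        1.40136053e-02,  7.88161880e-03, -2.16952992e-05]), 'tcp_pos': array([0.24890632, 0.57298895, 0.30326597]), 'ee_rot': array([-1.48566509,  1.56957984, -1.89538999]), 'contact_force': array([-0.44437275,  0.32927952,  0.34837534]), 'torque': array([-0.00248349,  0.02250164, -0.00678155]), 'grip_width': 0.08529262842361168} 0.0539
```

View pics/scene0.png

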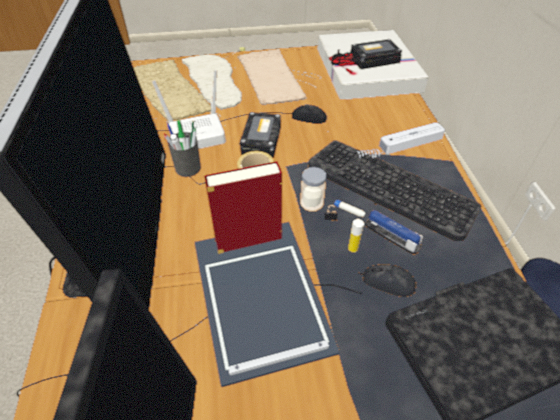

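View pics/side0.png

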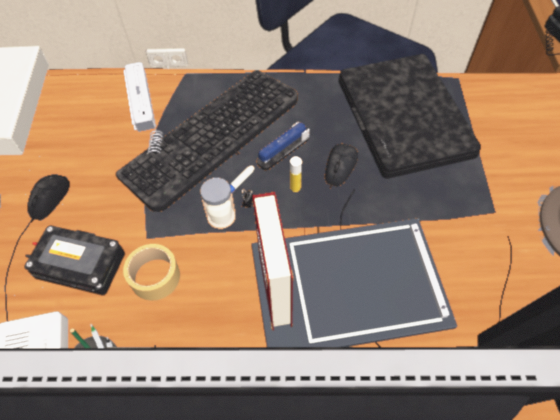

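The scene and side views show the book standing at the far end of the board: its top spans (207,172)–(283,178) in scene. The strip runs (229,365)–(327,345) in scene and (416,226)–(444,291) in side. The jar, clip, glue and tube are beside the book.

Run:
```python
from h import *
S=dict(np.load('pics/scene0.npz'));D=dict(np.load('pics/side0.npz'))
for nm,s,L in(('scene',S,[(335,353),(222,385),(196,240),(290,226)]),('side',D,[(440,222),(463,328),(252,261)])):
    print(nm,'board corners',[pt(s,*p,z=.014).tolist() for p in L])
print('strip scene',[pt(S,*p,z=.026).tolist() for p in[(229,365),(327,345)]],'side',[pt(D,*p,z=.026).tolist() for p in[(416,226),(444,291)]])
print('booktop scene',[pt(S,*p,z=.224).tolist() for p in[(207,172),(213,187),(278,165),(283,179)]],'side',[pt(D,*p,z=.224).tolist() for p in[(256,197),(272,194),(290,320),(273,325)]])
print('jar',pt(D,217,190,z=.098),'clip',pt(D,247,198,z=.02),'glue',pt(D,295,163,z=.09),'tube',pt(D,240,180,z=.01),'tape',pt(D,150,272))
# book by colour: red cover & board point clouds
def cloud(s):
    h,w=s['z_map'].shape;f=h/2/np.tan(np.radians(float(s['fovy']))/2);v,u=np.mgrid[:h,:w];d=s['z_map']
    c=np.stack([(u-s['cx'])/f*d,-(v-s['cy'])/f*d,-d,np.ones_like(d)],-1)
    return (c@np.linalg.inv(s['camera_from_world']).T)[...,:3]
for nm,s in(('scene',S),('side',D)):
    P=cloud(s);F=s['frame'].astype(int);m=(s['z_map']>0)&(P[...,2]>.215)&(P[...,2]<.235)
    roi=np.zeros_like(m)
    if nm=='scene': roi[155:195,200:290]=1
    else: roi[185:330,250:295]=1
    q=P[m&roi][:,:2].astype(np.float32); rr=cv2.minAreaRect(q);print(nm,rr,cv2.boxPoints(rr).round(4).tolist(),np.median(P[m&roi][:,2]))
```

```text
scene board corners [[0.2343, -0.2681, 0.014], [0.3654, -0.0962, 0.014], [0.6347, -0.3064, 0.014], [0.4853, -0.4715, 0.014]]
side board corners [[0.2076, -0.2364, 0.014], [0.3641, -0.0844, 0.014], [0.5234, -0.4513, 0.014]]
strip scene [[0.3753, -0.1279, 0.026], [0.2527, -0.2672, 0.026]] side [[0.2552, -0.264, 0.026], [0.3338, -0.1476, 0.026]]
booktop scene [[0.5969, -0.3396, 0.224], [0.559, -0.3158, 0.224], [0.4979, -0.4399, 0.224], [0.4658, -0.4133, 0.224]] side [[0.5053, -0.4414, 0.224], [0.4844, -0.4269, 0.224], [0.6161, -0.2678, 0.224], [0.6367, -0.2798, 0.224]]
jar [ 0.4886 -0.5713  0.098 ] clip [ 0.4302 -0.5579  0.02  ] glue [ 0.3375 -0.5101  0.09  ] tube [ 0.4037 -0.6068  0.01  ] tape [ 0.6689 -0.5851 -0.0007]
scene ((0.5370952486991882, -0.3794096112251282), (0.14946281909942627, 0.03991198167204857), 53.17150115966797) [[0.4763000011444092, -0.42730000615119934], [0.5083000063896179, -0.451200008392334], [0.5978999733924866, -0.33160001039505005], [0.5659000277519226, -0.3075999915599823]] 0.22049936889741112
side ((0.5376259684562683, -0.37844792008399963), (0.15074744820594788, 0.03675370290875435), 53.3952751159668) [[0.4778999984264374, -0.42800000309944153], [0.5073999762535095, -0.4499000012874603], [0.5972999930381775, -0.328900009393692], [0.567799985408783, -0.3070000112056732]] 0.2211084045874574
```

Run:
```python
import cv2
a=cv2.imread('pics/scene0.png')[120:400,140:440];b=cv2.imread('pics/side0.png')[170:360,180:480]
cv2.imwrite('pics/crop0.png',cv2.resize(b,None,fx=2.6,fy=2.6,interpolation=cv2.INTER_CUBIC))
```

```text
(no output)
```

View pics/crop0.png

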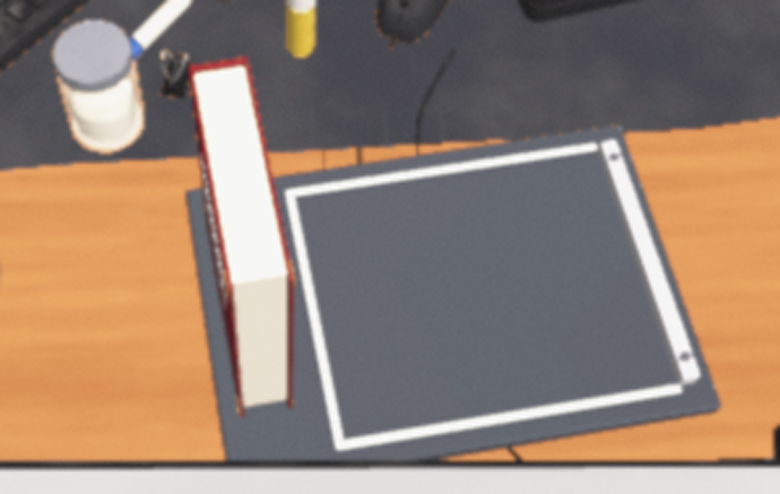

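The crop shows, in full-frame pixels, the board corners at (418.5,219), (456,327) and (252.3,243.8), and the strip's inner face from about (411,227) to (441,317). I misread some of these earlier, so I'm recomputing and fitting the board.

Run:
```python
from h import *
S=dict(np.load('pics/scene0.npz'));D=dict(np.load('pics/side0.npz'))
c=lambda u,v:(180+u/2.6,170+v/2.6)
B=[pt(D,*c(*p),z=.014) for p in[(620,128),(718,408),(188,192)]]
T=[pt(D,*c(*p),z=.026) for p in[(600,143),(683,382)]]
print('corners',B,'\nstrip face',T)
print('outline inner far corners',[pt(D,*c(*p),z=.014) for p in[(298,197),(345,438)]])
SB=[pt(S,*p,z=.014) for p in[(335,353),(222,385),(196,240),(290,226)]];print('scene',SB)
m=lambda a,b:(a+b)/2
for A in(B[:2],T,SB[:2]):
    d=A[1]-A[0];print('mid',m(*A),'len',np.hypot(*d[:2]),'yaw x',np.degrees(np.arctan2(d[0],-d[1]))%360)
d=B[0]-B[2];print('long',np.hypot(*d[:2]),np.degrees(np.arctan2(d[1],d[0])))
for p in[(260,300),(220,300),(300,300)]: print(pt(S,*p))
```

```text
corners [array([ 0.2312, -0.2716,  0.014 ]), array([ 0.3706, -0.0943,  0.014 ]), array([ 0.4966, -0.4772,  0.014 ])] 
strip face [array([ 0.2602, -0.2728,  0.026 ]), array([ 0.3769, -0.1219,  0.026 ])]
outline inner far corners [array([ 0.4438, -0.4135,  0.014 ]), array([ 0.5584, -0.2666,  0.014 ])]
scene [array([ 0.2343, -0.2681,  0.014 ]), array([ 0.3654, -0.0962,  0.014 ]), array([ 0.6347, -0.3064,  0.014 ]), array([ 0.4853, -0.4715,  0.014 ])]
mid [ 0.3009  -0.18295  0.014  ] len 0.225538577631411 yaw x 141.82422462521066
mid [ 0.31855 -0.19735  0.026  ] len 0.19076084503901738 yaw x 142.2830732707602
mid [ 0.29985 -0.18215  0.014  ] len 0.2161870023845097 yaw x 142.66894728169325
long 0.33572089598355354 142.23578186439332
[ 0.4177 -0.2715  0.0152]
[ 0.4837 -0.222   0.0154]
[ 0.353  -0.3234  0.0105]
```

Run:
```python
from h import *
from scipy.spatial.transform import Rotation as R
q=r.sense();print('tool axes cols',R.from_euler('xyz',q['ee_rot']).as_matrix().round(3).tolist())
c=np.array([.434,-.2866]);th=np.radians(142.2);ux=np.array([np.cos(th),np.sin(th)]);uy=np.array([-ux[1],ux[0]])
Q=[]
for n in('scene0','side0'):
    s=dict(np.load(f'pics/{n}.npz'));h,w=s['z_map'].shape;f=h/2/np.tan(np.radians(float(s['fovy']))/2);v,u=np.mgrid[:h,:w];d=s['z_map']
    C=np.stack([(u-s['cx'])/f*d,-(v-s['cy'])/f*d,-d,np.ones_like(d)],-1);P=(C@np.linalg.inv(s['camera_from_world']).T)[...,:3]
    Q.append(P[d>0])
P=np.concatenate(Q);P=P[(P[:,2]>.25)&(P[:,2]<1)]
print(len(P),P.min(0),P.max(0))
g=sorted(set(map(tuple,(np.floor(P[:,:2]/.05)*.05).round(2).tolist())));
from collections import defaultdict
D=defaultdict(list)
for x,y in g:D[x].append(y)
for x in D:print(x,D[x])
```

```text
tool axes cols [[-0.0, 0.398, 0.917], [-0.001, 0.917, -0.398], [-1.0, -0.001, 0.0]]
78807 [ 0.32393728 -0.45470305  0.25002357] [0.9316735  0.09638069 0.50254666]
0.3 [0.0, 0.05]
0.35 [-0.05, 0.0, 0.05]
0.4 [-0.1, -0.05, 0.0]
0.5 [-0.1, -0.05]
0.55 [-0.15, -0.1, -0.05]
0.6 [-0.2, -0.15, -0.1, -0.05]
0.65 [-0.25, -0.2, -0.15, -0.1]
0.7 [-0.3, -0.25, -0.2, -0.15]
0.75 [-0.35, -0.3, -0.25, -0.2]
0.8 [-0.4, -0.35, -0.3, -0.25]
0.85 [-0.45, -0.4, -0.35, -0.3]
0.9 [-0.5, -0.45]
```

```bash
python3 -m inch '[[0.085,-0.055,0,0,0,0,0],[0.085,-0.055,0,0,0,0,0],[0.085,-0.055,0,0,0,0,0],[0.085,-0.055,0,0,0,0,0],[0.085,-0.055,0,0,0,0,0],[0.085,-0.055,0,0,0,0,0],[0.085,0,-0.049,0.035,0,0,0],[0.085,0,-0.049,0.035,0,0,0],[0.085,0,-0.049,0.035,0,0,0],[0.085,0,-0.049,0.035,0,0,0]]'
```

```text
time: 1.4
tcp_pos: [0.2994, 0.3352, 0.6325]
ee_rot: [1.692, 1.57, 1.282]
contact_force: [0.6, 0.1, 0.1]
grip_width: 0.085
```

```bash
python3 -m inch '[[0.085,0,-0.049,0.035,0,0,0],[0.085,0,-0.049,0.035,0,0,0],[0.085,0,-0.049,0.035,0,0,0],[0.085,0,-0.049,0.035,0,0,0],[0.085,0,-0.049,0.035,0,0,0],[0.085,0,-0.049,0.035,0,0,0],[0.085,0,-0.049,0.035,0,0,0],[0.085,0,-0.049,0.035,0,0,0],[0.085,0,-0.049,0.035,0,0,0],[0.085,0,-0.049,0.035,0,0,0]]'
python3 - <<'E'
from h import *
from scipy.spatial.transform import Rotation as R
q=r.sense();print(q['joint_pos'].round(3),q['tcp_pos'].round(3),R.from_euler('xyz',q['ee_rot']).as_matrix().round(3).tolist())
E
```

```text
time: 2.65
tcp_pos: [0.4209, -0.2379, 0.6315]
ee_rot: [2.172, 1.559, 1.761]
contact_force: [1.6, 0.8, -1.3]
grip_width: 0.0845
[-0.719  0.097  1.306  1.339 -0.104  1.785  1.723] [ 0.421 -0.238  0.631] [[-0.002, 0.4, 0.917], [0.012, 0.917, -0.4], [-1.0, 0.01, -0.007]]
```

```bash
python3 -m inch '[[0.085,0.025,0,0,0.025,0,0],[0.085,0.025,0,0,0.025,0,0],[0.085,0.025,0,0,0.025,0,0],[0.085,0.025,0,0,0.025,0,0],[0.085,0.025,0,0,0.025,0,0],[0.085,0.025,0,0,0.025,0,0],[0.085,0.025,0,0,0.025,0,0],[0.085,0.025,0,0,0.025,0,0],[0.085,0.025,0,0,0.025,0,0],[0.085,0.025,0,0,0.025,0,0]]'
cat >> h.py <<'E'
def st():
    from scipy.spatial.transform import Rotation as R
    q=r.sense();M=R.from_euler('xyz',q['ee_rot']).as_matrix();p=q['tcp_pos']
    c=np.array([.434,-.2866]);th=np.radians(142.2);ux=np.array([np.cos(th),np.sin(th)]);uy=np.array([-ux[1],ux[0]])
    print('t',round(q['time'],2),'j',q['joint_pos'].round(2),'tcp',p.round(4),'board xy',(p[:2]-c)@ux.round(4),(p[:2]-c)@uy,'\n',M.round(3).tolist(),'zyaw',np.degrees(np.arctan2(M[1,2],M[0,2])).round(2),'F',q['contact_force'].round(1))
E
python3 -c "
from h import *;st()"
```

```text
time: 3.9
tcp_pos: [0.4205, -0.2327, 0.3796]
ee_rot: [2.799, 1.559, 2.136]
contact_force: [-0.1, 0.6, 1.3]
grip_width: 0.085
t 3.9 j [-0.68  0.19  1.28  1.87 -0.2   1.24  1.57] tcp [ 0.4205 -0.2327  0.3796] board xy 0.043731743871730865 -0.03432103689284728 
 [[-0.007, 0.615, 0.788], [0.01, 0.788, -0.615], [-1.0, 0.004, -0.011]] zyaw -37.97 F [-0.1  0.6  1.3]
```

```bash
python3 -m inch '[[0.085,0,-0.0055,0.031,0,0,0],[0.085,0,-0.0055,0.031,0,0,0],[0.085,0,-0.0055,0.031,0,0,0],[0.085,0,-0.0055,0.031,0,0,0],[0.085,0,-0.0055,0.031,0,0,0],[0.085,0,-0.0055,0.031,0,0,0],[0.085,0,-0.0055,0.031,0,0,0],[0.085,0,-0.0055,0.031,0,0,0],[0.085,0,0,0,0,0,0],[0.085,0,0,0,0,0,0]]'; python3 -c "
from h import *;st()"
```

```text
time: 5.15
tcp_pos: [0.5887, -0.4199, 0.3772]
ee_rot: [2.85, 1.558, 2.187]
contact_force: [0.8, 0.3, -0.1]
grip_width: 0.085
t 5.15 j [ 0.04  0.71  0.99  1.25 -0.58  1.49  1.87] tcp [ 0.5887 -0.4199  0.3772] board xy -0.20392478110679135 0.01052027950628781 
 [[-0.007, 0.615, 0.788], [0.01, 0.788, -0.615], [-1.0, 0.004, -0.012]] zyaw -37.96 F [ 0.8  0.3 -0.1]
```

```bash
python3 -m inch '[[0.085,0.02,0,0,0,0,0],[0.085,0.02,0,0,0,0,0],[0.085,0.02,0,0,0,0,0],[0.085,0.02,0,0,0,0,0],[0.085,0.02,0,0,0,0,0],[0.085,0.02,0,0,0,0,0],[0.085,0.012,0,0,0,0,0],[0.085,0,0,0,0,0,0],[0.085,0,0,0,0,0,0],[0.085,0,0,0,0,0,0]]'; python3 -c "
from h import *;st();s=snap('side','side1')"
```

```text
time: 6.4
tcp_pos: [0.5885, -0.419, 0.2465]
ee_rot: [2.765, 1.56, 2.103]
contact_force: [-0.8, 0.4, -0.0]
grip_width: 0.0848
t 6.4 j [ 0.04  0.79  0.93  1.42 -0.65  1.26  1.94] tcp [ 0.5885 -0.419   0.2465] board xy -0.20322689957583018 0.009953580225212547 
 [[-0.005, 0.615, 0.789], [0.009, 0.789, -0.615], [-1.0, 0.004, -0.01]] zyaw -37.93 F [-0.8  0.4 -0. ]
```

View pics/side1.png

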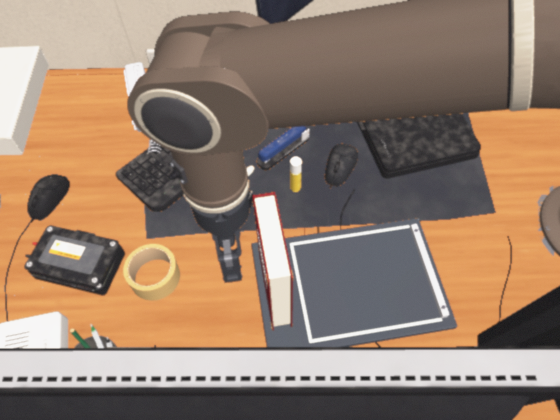

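The side view shows the gripper behind the label face at about (230,265), with a clear gap to the book at (262,240) and nothing else close. Tipping now.

```bash
python3 -m inch '[[0.085,0,0,-0.012,0,0,0],[0.085,0,0,-0.012,0,0,0],[0.085,0,0,-0.008,0,0,0],[0.085,0,0,-0.008,0,0,0],[0.085,0,0,-0.008,0,0,0],[0.085,0,0,-0.008,0,0,0],[0.085,0,0,-0.008,0,0,0],[0.085,0,0,-0.008,0,0,0],[0.085,0,0,-0.008,0,0,0],[0.085,0,0,0,0,0,0]]'; python3 -c "
from h import *;st();s=snap('side','side2')"
```

```text
time: 7.7
tcp_pos: [0.5249, -0.3692, 0.2466]
ee_rot: [2.786, 1.559, 2.124]
contact_force: [-0.9, 0.5, -0.3]
grip_width: 0.085
t 7.7 j [-0.08  0.67  0.98  1.65 -0.6   1.16  1.96] tcp [ 0.5249 -0.3692  0.2466] board xy -0.12239618426510344 0.009558032698668353 
 [[-0.006, 0.615, 0.789], [0.01, 0.789, -0.615], [-1.0, 0.004, -0.011]] zyaw -37.94 F [-0.9  0.5 -0.3]
```

View pics/side2.png

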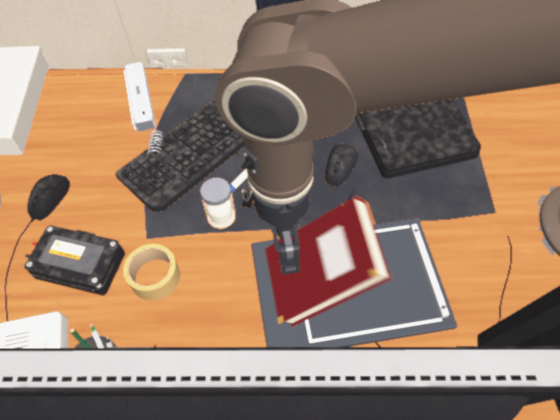

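The book is mid-fall, label up, falling towards the strip. Backing off and letting it settle.

```bash
python3 -m inch '[[0.085,0,0,0.015,0,0,0],[0.085,0,0,0.015,0,0,0],[0.085,0,0,0.015,0,0,0],[0.085,0,0,0.015,0,0,0],[0.085,0,0,0.015,0,0,0],[0.085,0,0,0.010,0,0,0],[0.085,0,0,0,0,0,0],[0.085,0,0,0,0,0,0],[0.085,0,0,0,0,0,0],[0.085,0,0,0,0,0,0]]'
python3 - <<'E'
from h import *
st();s=snap('side','side3');w=snap('wrist','wrist3')
cv2.imwrite('pics/crop3.png',cv2.resize(cv2.imread('pics/side3.png')[170:360,180:480],None,fx=2.6,fy=2.6,interpolation=cv2.INTER_CUBIC))
E
```

```text
time: 9.0
tcp_pos: [0.5922, -0.4215, 0.2458]
ee_rot: [2.782, 1.559, 2.12]
contact_force: [0.1, 0.1, -0.1]
grip_width: 0.0848
t 9.0 j [ 0.04  0.8   0.93  1.41 -0.65  1.26  1.93] tcp [ 0.5922 -0.4215  0.2458] board xy -0.20770489478569001 0.009648582259085534 
 [[-0.006, 0.615, 0.789], [0.01, 0.789, -0.615], [-1.0, 0.004, -0.011]] zyaw -37.93 F [ 0.1  0.1 -0.1]
```

View pics/crop3.png

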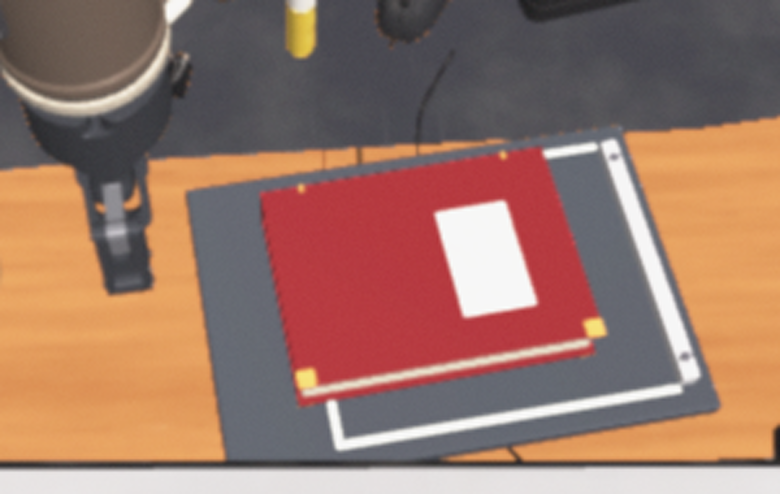

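The book lies flat, label up. Its upper face corners in the crop are (262,190), (542,150), (603,336) and (298,392); there is a gap to the strip on its right.

```bash
cat >> h.py <<'E'
C0=np.array([.434,-.2866]);TH=np.radians(142.2);BR=np.array([[np.cos(TH),-np.sin(TH)],[np.sin(TH),np.cos(TH)]])
def cloud(s):
    h,w=s['z_map'].shape;f=h/2/np.tan(np.radians(float(s['fovy']))/2);v,u=np.mgrid[:h,:w];d=s['z_map']
    c=np.stack([(u-s['cx'])/f*d,-(v-s['cy'])/f*d,-d,np.ones_like(d)],-1)
    return (c@np.linalg.inv(s['camera_from_world']).T)[...,:3]
def book(s):
    P=cloud(s);F=s['frame'].astype(int);b=(P[...,:2]-C0)@BR
    m=(P[...,2]>.04)&(P[...,2]<.06)&(abs(b[...,0])<.2)&(abs(b[...,1])<.15)&((F[...,0]>2*F[...,1])|(F.min(-1)>190))
    lab,n=None,None
    m=cv2.morphologyEx(m.astype(np.uint8),cv2.MORPH_OPEN,np.ones((3,3)))>0
    rr=cv2.minAreaRect(b[m].astype(np.float32));print('book rect board',np.round(rr[0],4),np.round(rr[1],4),round(rr[2],2),'z',np.median(P[m][:,2]),cv2.boxPoints(rr).round(4).tolist())
E
python3 - <<'E'
from h import *
D=dict(np.load('pics/side3.npz'));book(D)
c=lambda u,v:(180+u/2.6,170+v/2.6)
for p in[(262,190),(542,150),(603,336),(298,392)]: print((pt(D,*c(*p),z=.05)[:2]-C0)@BR)
for p in[(600,143),(683,382)]: print('strip',(pt(D,*c(*p),z=.026)[:2]-C0)@BR)
E
```

```text
book rect board [-0.0103  0.0123] [0.2103 0.1501] 1.14 z 0.05081130136207901 [[-0.1168999969959259, 0.0851999968290329], [-0.11389999836683273, -0.06480000168085098], [0.09629999846220016, -0.060600001364946365], [0.0934000015258789, 0.08940000087022781]]
[-0.11373939  0.08528495]
[0.09330639 0.0841457 ]
[ 0.09463143 -0.06277215]
[-0.11417638 -0.0676823 ]
strip [0.14578706 0.09561911]
strip [ 0.14606364 -0.09514154]
```

```bash
python3 -m inch '[[0.085,0.022,-0.003,0,0,0,0],[0.085,0.022,0,0,0,0,0],[0.085,0.022,0,0,0,0,0],[0.085,0.022,0,0,0,0,0],[0.085,0.022,0,0,0,0,0],[0.085,0.022,0,0,0,0,0],[0.085,0.018,0,0,0,0,0],[0.085,0,0,0,0,0,0],[0.085,0,0,0,0,0,0],[0.085,0,0,0,0,0,0]]'
python3 - <<'E'
from h import *
st();s=snap('wrist','wrist4');s=snap('side','side4');book(s)
E
```

```text
time: 10.35
tcp_pos: [0.5898, -0.4231, 0.0967]
ee_rot: [2.758, 1.56, 2.096]
contact_force: [-0.0, 0.2, -0.6]
grip_width: 0.0851
t 10.35 j [ 0.09  0.94  0.82  1.51 -0.77  1.04  2.02] tcp [ 0.5898 -0.4231  0.0967] board xy -0.2067642958700579 0.012376746408280737 
 [[-0.005, 0.615, 0.789], [0.009, 0.789, -0.615], [-1.0, 0.004, -0.01]] zyaw -37.94 F [-0.   0.2 -0.6]
book rect board [-0.0104  0.0118] [0.2101 0.1496] 1.02 z 0.05081699376546178 [[-0.11670000106096268, 0.08470000326633453], [-0.11410000175237656, -0.0649000033736229], [0.09600000083446503, -0.06120000034570694], [0.0934000015258789, 0.08839999884366989]]
```

View pics/side4.png

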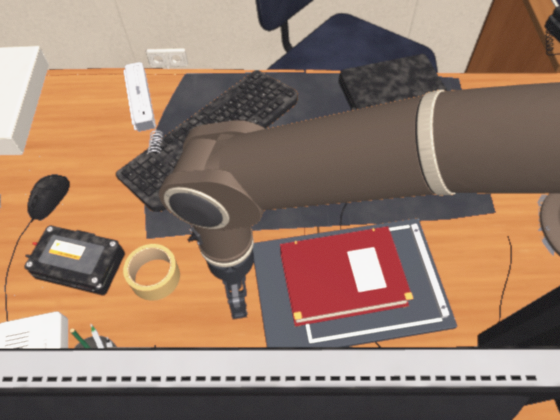

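Book flat at (−10, 12) mm, gripper down behind its foot at about (238,290); jar is hidden below the wrist, well under it. Pushing.

```bash
python3 -m inch '[[0.085,0,0,-0.012,0,0,0],[0.085,0,0,-0.012,0,0,0],[0.085,0,0,-0.012,0,0,0],[0.085,0,0,-0.012,0,0,0],[0.085,0,0,-0.01,0,0,0],[0.085,0,0,-0.006,0,0,0],[0.085,0,0,-0.006,0,0,0],[0.085,0,0,-0.006,0,0,0],[0.085,0,0,-0.006,0,0,0],[0.085,0,0,-0.006,0,0,0]]'
python3 - <<'E'
from h import *
st();s=snap('side','side5');book(s)
E
```

```text
time: 11.7
tcp_pos: [0.52, -0.3686, 0.0966]
ee_rot: [2.805, 1.56, 2.142]
contact_force: [2.0, -0.6, -2.4]
grip_width: 0.0849
t 11.7 j [ 0.    0.83  0.83  1.76 -0.77  0.92  2.08] tcp [ 0.52   -0.3686  0.0966] board xy -0.11816496625975911 0.012085064892515755 
 [[-0.006, 0.615, 0.789], [0.009, 0.789, -0.615], [-1.0, 0.004, -0.011]] zyaw -37.94 F [ 2.  -0.6 -2.4]
book rect board [0.0016 0.0097] [0.1492 0.2063] 89.76 z 0.050821919508345914 [[-0.10189999639987946, -0.06449999660253525], [0.10440000146627426, -0.06539999693632126], [0.10509999841451645, 0.08380000293254852], [-0.10130000114440918, 0.08470000326633453]]
```

Contact made; the book is sliding and has squared up. 40 mm remain.

```bash
python3 -m inch '[[0.085,0,0,-0.004,0,0,0],[0.085,0,0,-0.004,0,0,0],[0.085,0,0,-0.004,0,0,0],[0.085,0,0,-0.004,0,0,0],[0.085,0,0,-0.004,0,0,0],[0.085,0,0,-0.004,0,0,0],[0.085,0,0,-0.004,0,0,0],[0.085,0,0,-0.003,0,0,0],[0.085,0,0,-0.003,0,0,0],[0.085,0,0,-0.002,0,0,0]]'
python3 - <<'E'
from h import *
st();s=snap('side','side6');book(s)
E
```

```text
time: 13.0
tcp_pos: [0.4915, -0.3463, 0.097]
ee_rot: [2.809, 1.559, 2.147]
contact_force: [1.8, -0.3, -0.9]
grip_width: 0.0855
t 13.0 j [-0.03  0.79  0.84  1.86 -0.77  0.87  2.11] tcp [ 0.4915 -0.3463  0.097 ] board xy -0.08203971728531684 0.011916935856144346 
 [[-0.006, 0.615, 0.789], [0.01, 0.789, -0.615], [-1.0, 0.004, -0.011]] zyaw -37.94 F [ 1.8 -0.3 -0.9]
book rect board [0.039  0.0096] [0.151  0.2016] 89.14 z 0.05079356349016961 [[-0.06300000101327896, -0.06440000236034393], [0.13860000669956207, -0.0674000009894371], [0.14090000092983246, 0.0835999995470047], [-0.06069999933242798, 0.08659999817609787]]
```

```bash
python3 -m inch '[[0.085,0,0,-0.001,0,0,0],[0.085,0,0,-0.001,0,0,0],[0.085,0,0,-0.001,0,0,0],[0.085,0,0,-0.0005,0,0,0],[0.085,0,0,-0.0005,0,0,0],[0.085,0,0,0,0,0,0],[0.085,0,0,0,0,0,0],[0.085,0,0,0,0,0,0],[0.085,0,0,0,0,0,0],[0.085,0,0,0,0,0,0]]'
python3 - <<'E'
from h import *
st();s=snap('side','side7');book(s)
cv2.imwrite('pics/crop7.png',cv2.resize(cv2.imread('pics/side7.png')[200:340,280:480],None,fx=4,fy=4,interpolation=cv2.INTER_CUBIC))
E
```

```text
time: 14.3
tcp_pos: [0.4884, -0.344, 0.097]
ee_rot: [2.817, 1.559, 2.155]
contact_force: [1.0, -0.9, -0.4]
grip_width: 0.0848
t 14.3 j [-0.04  0.78  0.84  1.87 -0.77  0.86  2.11] tcp [ 0.4884 -0.344   0.097 ] board xy -0.07815480562064489 0.011964655568361286 
 [[-0.007, 0.615, 0.789], [0.01, 0.789, -0.615], [-1.0, 0.004, -0.011]] zyaw -37.94 F [ 1.  -0.9 -0.4]
book rect board [0.0419 0.0097] [0.1498 0.2023] 89.87 z 0.050838715702824055 [[-0.05939999967813492, -0.06499999761581421], [0.1429000049829483, -0.06549999862909317], [0.14329999685287476, 0.0843999981880188], [-0.05909999832510948, 0.08479999750852585]]
```

View pics/crop7.png

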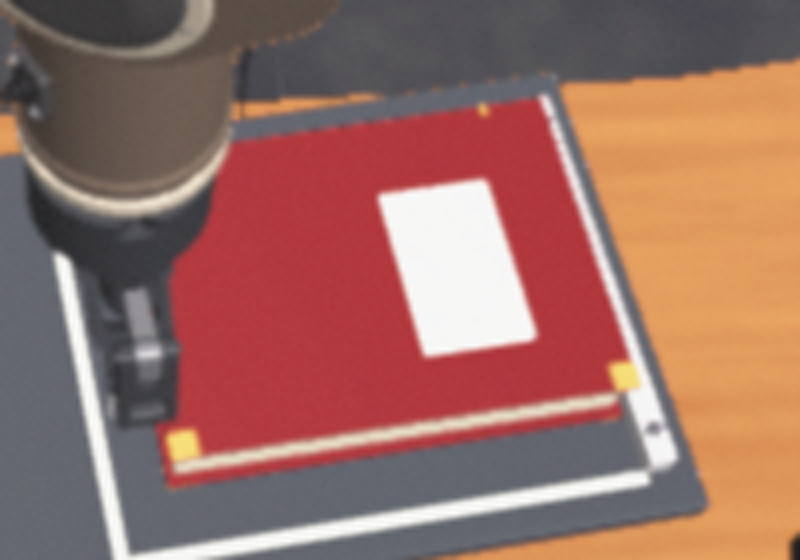

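The book is almost against the strip (right edge (545,95)–(640,385), square); about 2 mm remain by measurement. Easing on until force shows contact.

```bash
python3 -m inch '[[0.085,0,0,-0.0005,0,0,0],[0.085,0,0,0,0,0,0],[0.085,0,0,-0.0005,0,0,0],[0.085,0,0,0,0,0,0],[0.085,0,0,-0.0005,0,0,0],[0.085,0,0,0,0,0,0],[0.085,0,0,-0.0005,0,0,0],[0.085,0,0,0,0,0,0],[0.085,0,0,0,0,0,0],[0.085,0,0,0,0,0,0]]'
python3 - <<'E'
from h import *
st();s=snap('side','side8');book(s)
E
```

```text
time: 15.6
tcp_pos: [0.4882, -0.3433, 0.0976]
ee_rot: [2.709, 1.562, 2.047]
contact_force: [6.5, -4.2, -1.2]
grip_width: 0.085
t 15.6 j [-0.04  0.78  0.84  1.87 -0.77  0.86  2.11] tcp [ 0.4882 -0.3433  0.0976] board xy -0.0775653337165756 0.011636301636776765 
 [[-0.004, 0.614, 0.789], [0.008, 0.789, -0.614], [-1.0, 0.004, -0.008]] zyaw -37.9 F [ 6.5 -4.2 -1.2]
book rect board [0.043  0.0096] [0.1495 0.2015] 89.98 z 0.05106661117077227 [[-0.05779999867081642, -0.06509999930858612], [0.14380000531673431, -0.06520000100135803], [0.14380000531673431, 0.08429999649524689], [-0.05770000070333481, 0.0843999981880188]]
```

Force rose to 7.7 N with the TCP stalled, so the book is against the strip. Retreating, then up.

```bash
python3 -m inch '[[0.085,0,0,0.002,0,0,0],[0.085,0,0,0.006,0,0,0],[0.085,0,0,0.012,0,0,0],[0.085,0,0,0.02,0,0,0],[0.085,0,0,0.02,0,0,0],[0.085,-0.03,0,0,0,0,0],[0.085,-0.04,0,0,0,0,0],[0.085,-0.04,0,0,0,0,0],[0.085,-0.03,0,0,0,0,0],[0.085,0,0,0,0,0,0]]'
python3 - <<'E'
from h import *
st();s=snap('side','side9');book(s);s=snap('scene','scene9');book(s)
E
```

```text
time: 16.9
tcp_pos: [0.5358, -0.3823, 0.2388]
ee_rot: [2.665, 1.562, 2.002]
contact_force: [0.2, 0.3, 0.5]
grip_width: 0.0851
t 16.9 j [-0.05  0.71  0.96  1.62 -0.62  1.16  1.97] tcp [ 0.5358 -0.3823  0.2388] board xy -0.13910136407287516 0.013173316816674233 
 [[-0.004, 0.615, 0.789], [0.008, 0.789, -0.615], [-1.0, 0.004, -0.008]] zyaw -37.95 F [0.2 0.3 0.5]
book rect board [0.0393 0.0091] [0.1498 0.2084] 89.86 z 0.05082626047072847 [[-0.06509999930858612, -0.06549999862909317], [0.14329999685287476, -0.06599999964237213], [0.1437000036239624, 0.08380000293254852], [-0.06469999998807907, 0.08429999649524689]]
book rect board [-0.0509  0.0779] [0.0108 0.0178] 75.87 z 0.05066879429047977 [[-0.0608999989926815, 0.07479999959468842], [-0.04360000044107437, 0.07039999961853027], [-0.04100000113248825, 0.08100000023841858], [-0.05820000171661377, 0.08529999852180481]]
```

View pics/side9.png

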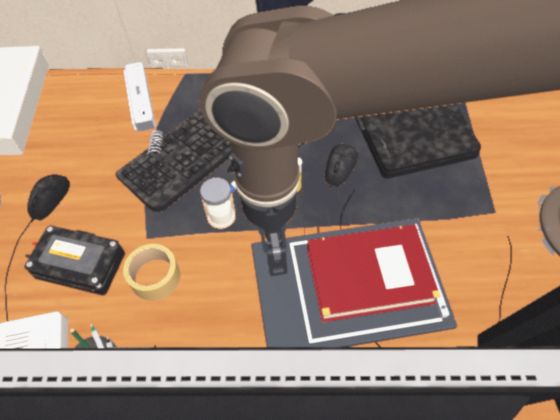

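The book is flat, inside the outline and against the strip, at (310–440, 225–320). The gripper is clear, and the jar, at (217,203), has not moved.

```bash
python3 -c "
from station import r; print(r.close_job())"
```

```text
the job is handed in; nothing more can be done
None
```

The book lies flat, label up, with its top end against the stop strip, and I handed the job in at about 17 s of the 48 s allowed. I tipped it with the open fingers high on its label side. Then I slid it about 50 mm along the board by pushing on its lower end.

- **Position:** the last side-camera check put the top end at about x = 0.1435 m on the board (allowed 0.139–0.151). The centre line was about 9 mm off the board's (allowed 22 mm), the angle about 0.1°, and the upper face about 51 mm above the desk.
- **Against the strip:** in the last push the tool stalled and the force rose to about 8 N, which I took as contact. That is the highest reading I saw, but I only read force at the end of each move.
- **Gripper:** it was withdrawn and raised clear, with the force reading back at about zero.
- **Disagreements:** the automatic check from the scene camera failed, finding only a scrap of the book, probably because the arm was in the way. The final numbers therefore rest on the side camera alone. It gave the book's length as 208 mm instead of 210, which is within the calibration error.
- **Bystanders:** the jar was where it started in the last picture. The arm hid the tube, clip and glue stick almost completely, so I did not confirm them, but the planned path kept clear of them.

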